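# Free the shaker's rack and dock four microtube racks by colour

### The job

The shaking run is over: flip the red handle of the shaker's toggle clamp right back so that the clamp snaps open, and leave it open; only then take out the orange tube rack. Put all four tube racks (orange, blue, green, pink), in any order, each into the dock whose rim has its own colour, standing flat on the dock's floor inside the rim. Keep the racks upright and set them down rather than dropping them.

Things in the scene. Friction and masses are not known exactly. Their poses are not given: they have to be found in the camera images.
- rack_orange: Orange microtube rack: plastic block 80 (x) x 46 (y) x 45 mm high, dark wells on top, a few white-capped tubes standing 12 mm above it; about 0.18 kg. Origin: centre of its underside, x along its length. Grip across the 46 mm. Starts on the shaker (fixed white box 196 x 126 mm, top 50 mm above the bench), held down at one end by the toggle clamp.
- rack_blue: Blue microtube rack: plastic block 80 (x) x 46 (y) x 45 mm high, dark wells on top, a few white-capped tubes standing 12 mm above it; about 0.18 kg. Origin: centre of its underside, x along its length. Grip across the 46 mm. Starts on the bench.
- rack_green: Green microtube rack: plastic block 80 (x) x 46 (y) x 45 mm high, dark wells on top, a few white-capped tubes standing 12 mm above it; about 0.18 kg. Origin: centre of its underside, x along its length. Grip across the 46 mm. Starts on the bench.
- rack_pink: Pink microtube rack: plastic block 80 (x) x 46 (y) x 45 mm high, dark wells on top, a few white-capped tubes standing 12 mm above it; about 0.18 kg. Origin: centre of its underside, x along its length. Grip across the 46 mm. Starts on the bench.
- dock_orange: Orange-rimmed dock, fixed flat on the bench: shallow tray 110 (x) x 76 (y) mm outside, 100 x 66 mm inside; grey floor 3 mm above the bench with a patch of the rim's colour, rim 5 mm wide, 9 mm above the bench. Origin: centre of its underside, x along its length.
- dock_blue: Blue-rimmed dock, fixed flat on the bench: shallow tray 110 (x) x 76 (y) mm outside, 100 x 66 mm inside; grey floor 3 mm above the bench with a patch of the rim's colour, rim 5 mm wide, 9 mm above the bench. Origin: centre of its underside, x along its length.
- dock_green: Green-rimmed dock, fixed flat on the bench: shallow tray 110 (x) x 76 (y) mm outside, 100 x 66 mm inside; grey floor 3 mm above the bench with a patch of the rim's colour, rim 5 mm wide, 9 mm above the bench. Origin: centre of its underside, x along its length.
- dock_pink: Pink-rimmed dock, fixed flat on the bench: shallow tray 110 (x) x 76 (y) mm outside, 100 x 66 mm inside; grey floor 3 mm above the bench with a patch of the rim's colour, rim 5 mm wide, 9 mm above the bench. Origin: centre of its underside, x along its length.
- clamp (a joint): Toggle clamp angle, rad: 0 shut (steel bar level on the orange rack, red handle upright), 1.65 fully open (bar upright, handle laid back level). Sprung over centre: it stays at either end and snaps over past 0.8. The bar reaches 56 mm from the hinge towards the rack, its top 16 mm above the hinge. Starting it takes about 5 N at the grip.
- clamp_grip (a point): Point inside the upright red clamp handle (18 mm thick), 80 mm from the hinge and 21 mm below the handle's top; 186 mm above the bench when shut. Axes turn with the handle: z along it away from the hinge, y along the hinge. The handle opens by swinging towards this +x, away from the orange rack, whose centre is 70 mm from the hinge.
There are look-alikes about, which are no part of the job. There is more than one size of the rack_blue; the job needs the largest. Of the things that look like the rack_green, take the one that is farthest to the robot's left at the start.

How it is judged:
At the end, for the whole second after the job is handed in: The clamp is open (joint above 1.2 rad), and every rack stands at rest and upright (within 0.05 rad) on the floor of the dock of its own colour, inside the rim: centre within 16 mm of the dock's centre, underside less than 6 mm above the dock's underside (value of joint clamp above 1.2 rad and horizontal distance between rack_orange and dock_orange below 0.016 m and z of rack_orange in the frame of dock_orange below 0.006 m and angle between each of rack_orange, rack_blue, rack_green, rack_pink's own z axis and vertical below 0.05 rad and linear speed of each of rack_orange, rack_blue, rack_green, rack_pink below 0.02 m/s and horizontal distance between rack_blue and dock_blue below 0.016 m and z of rack_blue in the frame of dock_blue below 0.006 m and horizontal distance between rack_green and dock_green below 0.016 m and z of rack_green in the frame of dock_green below 0.006 m and horizontal distance between rack_pink and dock_pink below 0.016 m and z of rack_pink in the frame of dock_pink below 0.006 m); the robot touches nothing.
It fails at once if the orange rack is pulled out of place while the clamp is still shut (distance of rack_orange from where it was at the start of the episode above 0.015 m and value of joint clamp below 0.8 rad).
It fails at once if a rack is tipped by more than 40 degrees (angle between any of rack_orange, rack_blue, rack_green, rack_pink's own z axis and vertical above 0.7 rad).
It fails at once if a rack is dropped: it falls freely, faster than 0.5 m/s, more than 30 mm above the bench ((height (world z) of rack_orange above 0.03 m and contact force between rack_orange and anything else below 0.1 N and linear speed of rack_orange above 0.5 m/s) or (height (world z) of rack_blue above 0.03 m and contact force between rack_blue and anything else below 0.1 N and linear speed of rack_blue above 0.5 m/s) or (height (world z) of rack_green above 0.03 m and contact force between rack_green and anything else below 0.1 N and linear speed of rack_green above 0.5 m/s) or (height (world z) of rack_pink above 0.03 m and contact force between rack_pink and anything else below 0.1 N and linear speed of rack_pink above 0.5 m/s)).
It also fails if it takes over 122 s, if anything falls off the work surface, if the arm or the gripper's body presses on something with over 40 N, if the wrist force passes 120 N, or if a joint passes its speed limit or range.

### The arm

A 6-joint arm with a two-finger parallel gripper is mounted at the origin on the work surface. World frame = base frame: x ahead of the robot, y to its left, z up, the work surface at z = 0. Lengths are in m, angles in rad, forces in N, time in s.
With the tool pointing down it reaches from about 0.325 to 0.85 m from the base axis. Payload 15.5 kg.
Tool frame: the origin (TCP) lies on the centre line of the jaws, within the pads' length; the fingertips stand 25 mm ahead of it and the grasp point (between the pads) lies 6 mm ahead of it; z points along the fingers, y is the line along which they close (so a half turn about z gives the same grasp; the last joint's range is limited). The gripper opens to 91 mm and grips with 3 to 60 N. Pads are 32 mm wide; open, the fingers measure 118 mm over their backs; the gripper's body (76 mm by 178 mm) begins 60 mm behind the grasp point.
Start: joints at [-1.407, 0.494, 1.345, -0, 1.302, -0.096], TCP at [0.161, -0.604, 0.239] pointing down, gripper open.
Joint ranges: [-2.91, 2.91], [-0.82, 2.16], [0.22, 2.67], [-1.22, 4.37], [0.12, 2.79], [-3.08, 3.08]. Speed limits (rad/s): [1.89, 1.89, 2.57, 3.01, 3.01, 3.01].

### API

Orientations are given as a unit quaternion [x, y, z, w].
In Python, from cell import * gives the robot as it stands.
- The arm moves only by the tool step_arm, never from a script. Its argument "increments" is a list that holds one entry, the list of rows, each a list of 7 numbers: the shift along the tool's x, y, z in mm, then the turn, a rotation vector about the tool's x, y, z in degrees, then the closure in counts, from 0 (fully open) to 255 (shut). In form: [[[tx, ty, tz, wx, wy, wz, claw], ...]]. A call has 1 to 20 rows; each row shifts and turns the commanded pose from where the row before left it, along the tool's axes as they then stand; what a row does not reach is not made up. A row lasts 1/12 s, in which the tool goes at most 41.7 mm and 7.16 degrees, less where a joint would pass 70% of its speed; a pose out of reach is approached as far as the arm can. A call with a gripper value outside its range is refused whole. The fingers move at their own pace and stop on an object; "grip_force" is the grip in N (left out, the last holds). Time passes only in rows, so rows that do not move let the fingers close. It gives the time, the measured TCP pose, the force, the opening and the grip force at its end, in the units of the state.
- get_state(): the state, without advancing time (a new reading comes with each control period).
- snapshot(name): name is "side" or "top" or "wrist"; returns the picture (400x640x3 uint8, red, green, blue); there is no depth.
- calibration(name): a dict with "fx", "fy", "cx", "cy" (pixels), "extrinsics" (4x4, takes a point from world to camera coordinates). Camera axes: x right, y down, z forward; pixel columns grow to the right and rows downward; lengths in m; the calibration is good to about 2 mm. A picture is of the moment at which its call begins: read the wrist's pose just before it. calibration takes no time and is no camera call; for the wrist camera it gives the pose at the moment of the call.
- hand_in(): hands the job in; it is judged then, once.
Trained networks look in the newest picture that a camera, given by its name, has taken for a name from the list of things; names that differ only in an ending like _2 or _b are one class to them, and where a whole thing is asked for, a point or a joint stands for the part that bears it (a point fixed in the world has none). Each returns a list of dicts, best first, with "confidence" (0 to 1); they miss things now and then, are a little off and sometimes report something else, mostly with a low value. They report only what shows in the picture. A call takes as long as a camera call. They do not tell look-alikes from the thing itself.
- outline_of(camera, query): "region" (400x640 bool, what is visible of it) and "extent" ([centre column, centre row, width, height] in pixels, round what is visible of it).
The state is a dict: "time_s": time; "joints": joint angles; "qvel": joint speeds; "joint_torque": joint torques, N m; "eef_pos": TCP position; "tcp_rot": TCP orientation; "force": force on the tool from outside, world axes, zero at the start; "moment": the same for the moment, N m; "gripper_width": finger opening in m; "finger_force": force on a finger pad.
Only numpy, scipy, OpenCV 4.12 (cv2) and the standard library are available. Lean on these libraries where they do the work, as an engineer would, in place of code of your own. Each camera call takes 0.05 s, during which the arm holds its last target. There are 200 camera calls.

## Working session

There is one attempt and no reset: what is moved stays moved. The work goes in short steps, Python scripts to look and compute and a tool call to move; the robot and the scene stay as the last step left them, time stands still between calls to the robot, and variables do not carry over. Pictures are saved under pics/ and viewed, at most 14 in all, crops included, and the job is handed in when it is done.

Besides the shell and the picture viewer there is one more tool, called after ">>>" as a command line: name --argument value ..., lists and objects as JSON in quotes. step_arm: Moves the arm, as the interface text tells. Its arguments: {"type":"object","properties":{"increments":{"type":"array"},"grip_force":{"type":"number"}},"required":["increments"]}

```bash
mkdir -p pics; python3 - <<'E'
from cell import *
import cv2
for n in("top","side"):
    im=snapshot(n);cv2.imwrite(f"pics/{n}0.png",im[:,:,::-1])
    c=calibration(n);print(n,c)
    for q in["rack_orange","rack_blue","rack_green","rack_pink","dock_orange","dock_blue","dock_green","dock_pink","clamp"]:
        for d in outline_of(n,q): print(q,round(d["confidence"],2),[round(float(v)) for v in d["extent"]])
print(get_state())
E
```

```text
top {'fx': 421.402801939832, 'fy': 421.402801939832, 'cx': 315.59898865462276, 'cy': 194.9384419963562, 'extrinsics': array([[ 0.02236784, -0.99936506, -0.02773365, -0.03071   ],
       [-0.99759649, -0.02049135, -0.06619171,  0.50347495],
       [ 0.06558138,  0.02914755, -0.99742143,  1.07370783],
       [ 0.        ,  0.        ,  0.        ,  1.        ]])}
rack_orange 0.7 [207, 193, 37, 23]
rack_orange 0.32 [327, 139, 23, 41]
rack_orange 0.17 [403, 227, 23, 33]
rack_blue 0.93 [225, 255, 23, 24]
rack_blue 0.78 [438, 116, 24, 27]
rack_blue 0.74 [327, 139, 23, 40]
rack_blue 0.61 [284, 214, 40, 46]
rack_green 0.94 [270, 140, 25, 32]
rack_green 0.86 [391, 276, 34, 38]
dock_orange 0.78 [387, 146, 35, 47]
dock_orange 0.23 [208, 194, 38, 22]
dock_blue 0.74 [466, 220, 38, 44]
dock_green 0.66 [342, 215, 31, 45]
dock_pink 0.85 [285, 215, 39, 51]
clamp 0.88 [180, 194, 41, 8]
side {'fx': 428.1353924358283, 'fy': 428.1353924358283, 'cx': 326.42630799810894, 'cy': 197.15920009836535, 'extrinsics': array([[-0.791116  , -0.61166355,  0.0017824 ,  0.36366753],
       [-0.32829349,  0.42214729, -0
[... 509 characters left out ...]
ints': array([-1.40650891e+00,  4.93567313e-01,  1.34551204e+00,  3.00653289e-05,
        1.30249544e+00, -9.55163380e-02]), 'qvel': array([-1.71685676e-05, -1.48111559e-04,  7.91505109e-05,  4.44431081e-04,
       -5.49085649e-05,  7.06838846e-04]), 'joint_torque': array([ 6.20402760e-03, -8.78675365e+01, -3.82245684e+01,  7.13199936e-02,
        4.41369088e-02, -4.92883294e-05]), 'eef_pos': array([ 0.16055889, -0.60402236,  0.23893122]), 'tcp_rot': array([9.91575125e-01, 1.29532898e-01, 1.47933915e-05, 8.42888493e-06]), 'force': array([-0.19367133, -0.24667674, -0.53926901]), 'moment': array([ 0.0255256 ,  0.0276522 , -0.03180689]), 'finger_force': 0.0, 'gripper_width': 0.0911898870179659}
```

```bash
python3 - <<'E'
import cv2
im=cv2.imread("pics/top0.png");cv2.imwrite("pics/top0c.png",cv2.resize(im[80:320,150:520],(800,519),interpolation=cv2.INTER_CUBIC))
im=cv2.imread("pics/side0.png");cv2.imwrite("pics/side0c.png",cv2.resize(im[130:350,200:480],(760,597),interpolation=cv2.INTER_CUBIC))
E
```

```text
(no output)
```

View pics/top0c.png

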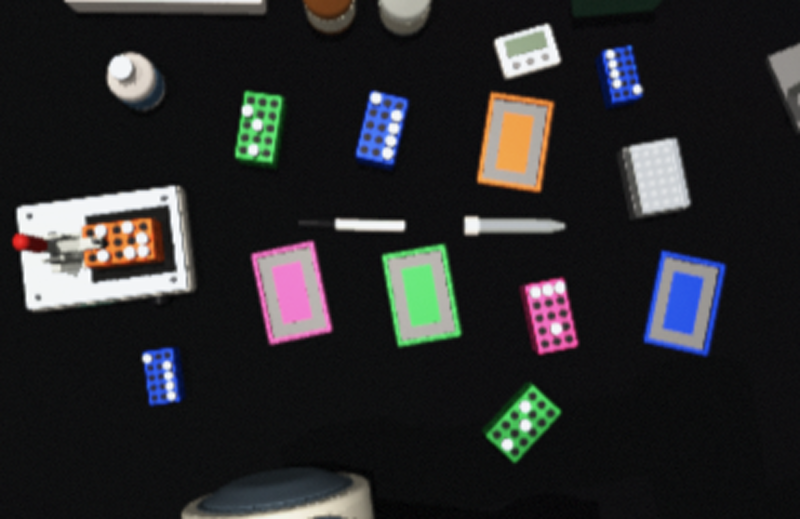

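View pics/side0c.png

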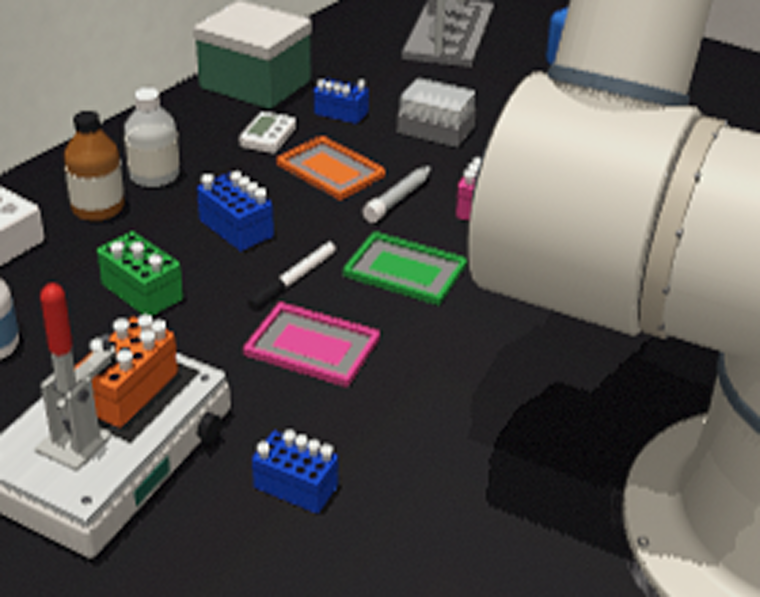

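The top view shows the orange rack on the shaker at left with the clamp handle at crop (22,242). The large blue rack is at (382,130), the leftmost green at (260,128) and the pink at (550,315). The docks are orange (515,142), pink (291,292), green (421,295) and blue (685,302). The side view shows the same layout with the handle upright.

```bash
cat > h.py <<'E'
from cell import *
import cv2, numpy as np
from scipy.optimize import minimize
from scipy.spatial.transform import Rotation as R
HUE={"orange":(5,17),"blue":(108,128),"green":(48,75),"pink":(155,172),"red":(0,4)}
def proj(c,P):
    P=np.atleast_2d(P);E=c["extrinsics"];q=P@E[:3,:3].T+E[:3,3]
    return np.c_[c["fx"]*q[:,0]/q[:,2]+c["cx"],c["fy"]*q[:,1]/q[:,2]+c["cy"]]
def unproj(c,uv,z):
    E=c["extrinsics"];d=E[:3,:3].T@np.array([(uv[0]-c["cx"])/c["fx"],(uv[1]-c["cy"])/c["fy"],1]);o=-E[:3,:3].T@E[:3,3]
    return o+d*(z-o[2])/d[2]
def mask(im,col,smin=110,vmin=70):
    h=cv2.cvtColor(im,cv2.COLOR_RGB2HSV);a,b=HUE[col]
    return ((h[...,0]>=a)&(h[...,0]<=b)&(h[...,1]>smin)&(h[...,2]>vmin)).astype(np.uint8)
def blobs(m,amin=60,k=3):
    m=cv2.morphologyEx(m,cv2.MORPH_CLOSE,np.ones((k,k),np.uint8))
    n,l,s,ce=cv2.connectedComponentsWithStats(m)
    return [(s[i,4],ce[i],l==i) for i in range(1,n) if s[i,4]>=amin]
def box(L,W,z0,z1,p):
    c,s=np.cos(p[2]),np.sin(p[2])
    return np.array([[p[0]+c*x-s*y,p[1]+s*x+c*y,z] for x in(-L/2,L/2) for y in(-W/2,W/2) for z in(z0,z1)])
def fit(c,m,L,W,z0,z1,yaw0=None):
    """fit box pose x,y,yaw to hull of mask"""
    pts=np.argwhere(m)[:,::-1].astype(np.float32);hull=cv2.convexHull(pts)[:,0]
    A0=unproj(c,hull.mean(0),(z0+z1)/2)
    best=None
    def f(p):
        h=cv2.convexHull(proj(c,box(L,W,z0,z1,p)).astype(np.float32))[:,0]
        inter,_=cv2.intersectConvexConvex(h,hull.astype(np.float32))
        return 1-inter/(cv2.contourArea(h)+cv2.contourArea(hull)-inter)
    for y0 in (np.arange(0,np.pi,.4) if yaw0 is None else [yaw0]):
        S=np.array([[A0[0],A0[1],y0]]*4)+np.r_[np.zeros((1,3)),np.diag([.012,.012,.25])]
        r=minimize(f,S[0],method="Nelder-Mead",options=dict(initial_simplex=S,xatol=1e-5,fatol=1e-5))
        if best is None or r.fun<best.fun: best=r
    p=best.x.copy();p[2]=(p[2]+np.pi/2)%np.pi-np.pi/2
    return p,1-best.fun
E
cat > m.py <<'E'
from h import *
im=cv2.imread("pics/top0.png")[:,:,::-1].copy();c=calibration("top")
for col in("orange","blue","green","pink"):
    for a,ce,m in blobs(mask(im,col)):
        if a<150 or ce[1]<80: print(col,a,ce.round());continue
        r=[fit(c,m,*g) for g in((.08,.046,.0,.045),(.11,.076,0,.009),(.08,.046,.05,.095))]
        print(col,a,ce.round(),*[(p.round(4).tolist(),round(float(s),3)) for p,s in r])
ct=c;cs=calibration("side");si=cv2.imread("pics/side0.png")[:,:,::-1].copy()
for n,i in(("top",im),("side",si)):
    h=cv2.cvtColor(i,cv2.COLOR_RGB2HSV);m=(((h[...,0]<4)|(h[...,0]>175))&(h[...,1]>150)&(h[...,2]>70)).astype(np.uint8)
    for a,ce,k in blobs(m,8):
        yx=np.argwhere(k);print("red",n,a,ce.round(1),yx.min(0),yx.max(0))
E
python3 m.py
```

```text
orange 317 [301.  78.]
orange 398 [388. 145.] ([0.6415, -0.2041, 0.2806], 0.528) ([0.6395, -0.2058, -0.1259], 0.942) ([0.6297, -0.1968, 0.2177], 0.578)
orange 361 [388. 145.] ([0.6268, -0.1984, -0.4129], 0.541) ([0.6617, -0.2028, -0.4439], 0.285) ([0.6163, -0.1903, -0.4566], 0.496)
orange 494 [208. 192.] ([0.5057, 0.2624, -1.4111], 0.938) ([0.5107, 0.2723, 1.4482], 0.593) ([0.5025, 0.2487, -1.438], 0.942)
blue 63 [193.  39.]
blue 95 [618.  61.]
blue 312 [437. 114.] ([0.7105, -0.3262, -0.2066], 0.505) ([0.7429, -0.3437, -0.6656], 0.305) ([0.6951, -0.3122, -0.265], 0.463)
blue 490 [325. 139.] ([0.6474, -0.044, -0.2153], 0.932) ([0.6651, -0.0354, -0.0941], 0.501) ([0.6353, -0.0442, -0.1901], 0.884)
blue 2145 [573. 200.] ([0.5194, -0.712, -0.3365], 0.309) ([0.4872, -0.71, -0.3552], 0.437) ([0.5139, -0.6792, -0.3365], 0.34)
blue 423 [467. 219.] ([0.4554, -0.4075, -0.3632], 0.575) ([0.4484, -0.4087, -0.1934], 0.959) ([0.453, -0.3891, -0.3617], 0.631)
blue 384 [465. 220.] ([0.4535, -0.3917, -0.0562], 0.48) ([0.4526, -0.372, 1.5146], 0.283) ([0.4544, -0.3747, -0.0562], 0.437)
blue 333 [224. 
[... 555 characters left out ...]
2176, -0.7329], 0.478) ([0.3134, -0.2065, -0.7706], 0.809)
pink 326 [283. 214.] ([0.46, 0.0739, 0.211], 0.476) ([0.4513, 0.0607, 0.2259], 0.938) ([0.4572, 0.0665, 0.2129], 0.523)
pink 316 [285. 215.] ([0.4461, 0.0479, 0.2742], 0.495) ([0.4681, 0.0758, 1.0073], 0.247) ([0.4424, 0.0421, 0.3326], 0.45)
pink 572 [404. 227.] ([0.4307, -0.2453, 0.2263], 0.963) ([0.4396, -0.2352, 0.221], 0.534) ([0.4312, -0.2351, 0.2125], 0.913)
red top 59 [258.4  28. ] [ 24 255] [ 32 262]
red top 113 [592.9  71.6] [ 66 586] [ 77 599]
red top 65 [160.4 191.9] [188 155] [195 170]
red side 29 [361.   75.8] [ 73 359] [ 79 363]
red side 42 [181.1 177.5] [175 178] [181 184]
red side 224 [220.1 246.8] [234 215] [260 225]
```

```bash
cat >> h.py <<'E'
def tri(cs,uvs):
    from scipy.optimize import least_squares
    return least_squares(lambda p:np.concatenate([proj(c,p)[0]-u for c,u in zip(cs,uvs)]),[.5,.3,.2]).x
def goto(target,yaw,st=None):
    """tool-frame total shift mm & turn deg about z to reach TCP target w/ tool x at yaw (tool down); shift in CURRENT tool axes"""
    st=st or get_state();r=R.from_quat(st["tcp_rot"]);M=r.as_matrix()
    d=M.T@(np.array(target)-st["eef_pos"])*1000
    Rt=R.from_matrix(np.c_[[np.cos(yaw),np.sin(yaw),0],[np.sin(yaw),-np.cos(yaw),0],[0,0,-1]])
    w=(r.inv()*Rt).as_rotvec(degrees=True)
    d2=Rt.as_matrix().T@(np.array(target)-st["eef_pos"])*1000
    print("at",st["eef_pos"].round(4),"t",round(st["time_s"],2),"shift now-axes",d.round(1),"turn",w.round(2),"shift new-axes",d2.round(1),"w",round(st["gripper_width"],4))
E
python3 - <<'E'
from h import *
ct,cs=calibration("top"),calibration("side")
print(tri([ct,cs],[(157.5,192),(220,236)]), tri([ct,cs],[(168,192),(220.5,258)]))
for z in(.207,.198,.15): print(z,unproj(ct,(157,192),z),unproj(ct,(170,192),z))
a=1.70;u=np.array([np.cos(a),np.sin(a)]);h=np.array([.5025,.2487])+.07*u;print("hinge",h)
p=h-.045*u
goto([*p,.24],a)
E
```

```text
[0.49013254 0.31466523 0.2079456 ] [0.49603503 0.31634852 0.14758247]
0.207 [0.49079915 0.31671135 0.207     ] [0.49137512 0.28840264 0.207     ]
0.198 [0.4913841 0.3204099 0.198    ] [0.49196586 0.29181697 0.198     ]
0.15 [0.49450388 0.34013549 0.15      ] [0.49511648 0.31002673 0.15      ]
hinge [0.49348089 0.31811654]
at [ 0.1606 -0.604   0.2389] t 1.0 shift now-axes [ 552.8 -761.1   -1.1] turn [  0.    -0.   -82.52] shift new-axes [826.6 449.   -1.1] w 0.0912
```

>>> step_arm --increments '[[[26,-30,0,0,0,0,255],[26,-30,0,0,0,0,255],[26,-30,0,0,0,0,255],[26,-30,0,0,0,0,255],[26,-30,0,0,0,0,255],[26,-30,0,0,0,0,255],[26,-30,0,0,0,0,255],[26,-30,0,0,0,0,255],[26,-30,0,0,0,0,255],[26,-30,0,0,0,0,255],[26,-30,0,0,0,0,255],[26,-30,0,0,0,0,255],[26,-30,0,0,0,0,255],[26,-30,0,0,0,0,255],[26,-30,0,0,0,0,255],[26,-30,0,0,0,0,255],[26,-30,0,0,0,0,255],[20,-30,0,0,0,0,255],[20,-30,0,0,0,0,255],[20,-30,0,0,0,0,255]]]' --grip_force 20

```text
time_s: 2.67
eef_pos: [0.4919, 0.1068, 0.2391]
tcp_rot: [0.992, 0.13, 0.0, 0.0]
force: [1.0, -0.2, -0.4]
gripper_width: 0.0003
finger_force: 0.0
```

>>> step_arm --increments '[[[0,0,0,0,0,-7,255],[0,0,0,0,0,-7,255],[0,0,0,0,0,-7,255],[0,0,0,0,0,-7,255],[0,0,0,0,0,-7,255],[0,0,0,0,0,-7,255],[0,0,0,0,0,-7,255],[0,0,0,0,0,-7,255],[0,0,0,0,0,-7,255],[0,0,0,0,0,-7,255],[0,0,0,0,0,-7,255],[0,0,0,0,0,-5.5,255],[0,0,0,0,0,0,255],[0,0,0,0,0,0,255]]]'

```text
time_s: 3.83
eef_pos: [0.4916, 0.1048, 0.239]
tcp_rot: [0.661, 0.75, 0.0, 0.0]
force: [-0.4, 0.5, -0.1]
gripper_width: 0.0003
finger_force: 0.0
```

```bash
python3 - <<'E'
from h import *
im=snapshot("wrist");c=calibration("wrist");cv2.imwrite("pics/w1.png",im[:,:,::-1])
u=np.array([np.cos(1.7),np.sin(1.7)]);goto([*(np.array([.4935,.317])-.045*u),.24],1.70)
for a,ce,m in blobs(mask(im,"orange"),800,15):print(a,ce,fit(c,m,.08,.046,.05,.095))
E
```

```text
at [0.4916 0.1048 0.239 ] t 3.88 shift now-axes [165.3  28.6  -1. ] turn [ 0.01  0.   -0.23] shift new-axes [165.2  29.2  -1. ] w 0.0005
4957 [354.01795441  40.94290902] (array([ 0.50663509,  0.22428969, -1.43749998]), np.float64(0.7707886921868182))
```

View pics/w1.png

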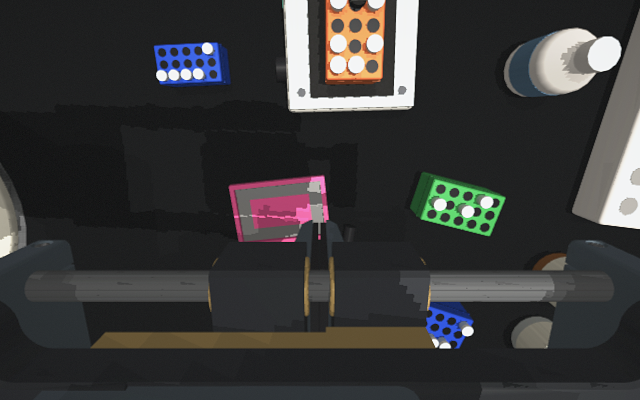

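The wrist picture has image up along tool +x. It shows the orange rack at the top (355,40), the green rack at (462,205) and the pink dock at (280,208).

>>> step_arm --increments '[[[27,5,0,0,0,0,255],[28,5,0,0,0,0,255],[28,5,0,0,0,0,255],[28,5,0,0,0,0,255],[27,5,0,0,0,0,255],[27,4,0,0,0,0,255],[0,0,18,0,0,0,255],[0,0,18,0,0,0,255],[0,0,18,0,0,0,255],[0,0,0,0,0,0,255]]]'

```text
time_s: 4.72
eef_pos: [0.4976, 0.2717, 0.182]
tcp_rot: [0.661, 0.75, -0.002, -0.001]
force: [-0.5, -0.9, -0.7]
gripper_width: 0.0002
finger_force: 0.0
```

>>> step_arm --increments '[[[8,0,0,0,0,0,255],[8,0,0,0,0,0,255],[8,0,0,0,0,0,255],[8,0,0,0,0,0,255],[8,0,0,0,0,0,255],[8,0,0,0,0,0,255],[8,0,0,0,0,0,255],[8,0,0,0,0,0,255],[8,0,0,0,0,0,255],[8,0,0,0,0,0,255],[8,0,0,0,0,0,255],[8,0,2,0,0,0,255],[8,0,2,0,0,0,255],[8,0,2,0,0,0,255],[0,0,0,0,0,0,255]]]'

```text
time_s: 5.97
eef_pos: [0.4843, 0.3846, 0.1783]
tcp_rot: [0.66, 0.751, -0.0, -0.0]
force: [-0.6, 0.4, 0.3]
gripper_width: 0.0005
finger_force: 0.0
```

```bash
python3 - <<'E'
from h import *
s=get_state();print(s["eef_pos"],s["force"])
a=snapshot("side");b=snapshot("top")
cv2.imwrite("pics/p1.png",np.hstack([cv2.resize(a[180:320,170:310],(400,400)),cv2.resize(b[130:270,110:250],(400,400))])[:,:,::-1])
E
```

```text
[0.48429396 0.38461517 0.17831305] [-0.56305881  0.35300731  0.32866638]
```

View pics/p1.png

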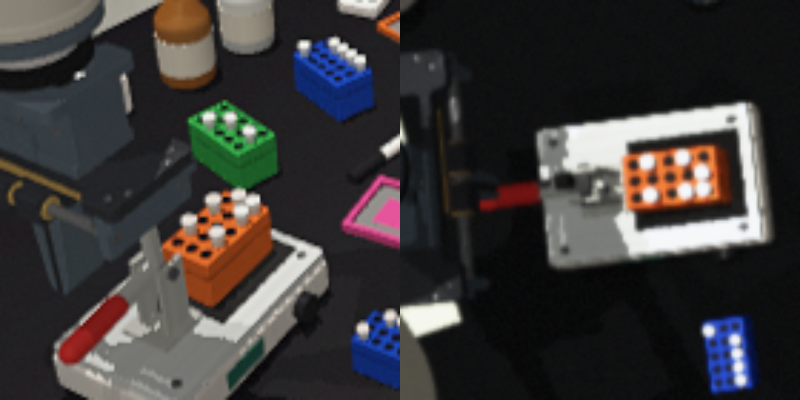

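The clamp is open: the red handle lies back and the bar is upright. The orange rack is still in place.

>>> step_arm --increments '[[[0,0,-35,0,0,0,255],[0,0,-35,0,0,0,255],[-25,0,0,0,0,0,255],[-30,0,0,0,0,0,0],[-30,0,0,0,0,0,0],[-30,0,0,0,0,0,0],[-30,0,0,0,0,0,0],[-30,0,0,0,0,0,0],[-30,0,0,0,0,0,0],[0,0,0,0,0,0,0],[0,0,0,0,0,0,0]]]'

```text
time_s: 6.98
eef_pos: [0.5113, 0.1783, 0.2491]
tcp_rot: [0.661, 0.75, 0.0, 0.0]
force: [0.6, -0.8, -0.0]
gripper_width: 0.0511
finger_force: 0.0
```

```bash
cat > w.py <<'E'
from h import *
import sys
# usage: w.py name color z0 [rack|dock] -> wrist fit of all such blobs
def look(name,items,cam="wrist"):
    st=get_state();c=calibration(cam);im=snapshot(cam);cv2.imwrite(f"pics/{name}.png",im[:,:,::-1]);out={}
    for col,kind,z0 in items:
        for a,ce,m in blobs(mask(im,col),600 if cam=="wrist" else 200,15 if cam=="wrist" else 3):
            L,W,H=(.08,.046,.045) if kind=="rack" else (.11,.076,.009)
            p,s=fit(c,m,L,W,z0,z0+H)
            if s>.7: print(col,kind,a,ce.round(),p.round(4),round(float(s),3))
E
python3 - <<'E'
from w import *
look("w2",[("orange","rack",.05)])
look("t2",[("orange","rack",.05)],"top")
goto([.5025,.2487,.15],1.70)
E
```

```text
orange rack 5067 [319. 114.] [ 0.5034  0.2466 -1.436 ] 0.988
at [0.5111 0.18   0.249 ] t 7.08 shift now-axes [69.2  0.2 99.1] turn [ 0.01 -0.01 -0.05] shift new-axes [69.2  0.3 99. ] w 0.0592
```

View pics/w2.png

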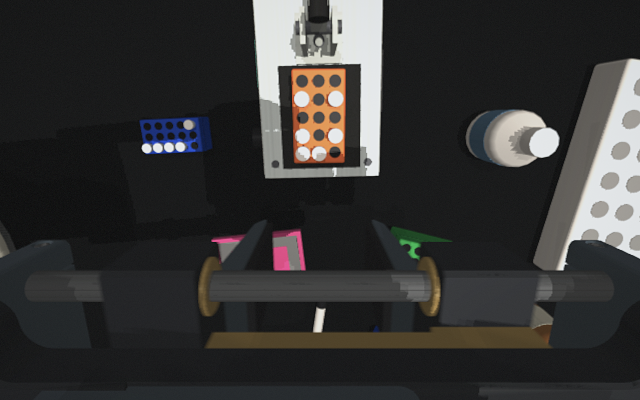

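The rack shows squarely between the fingers at (319,114), and the fit overlap is 0.99. I'll descend and grip.

>>> step_arm --increments '[[[30,1,0,0,0,-0.3,0],[29,0,0,0,0,0,0],[0,0,0,0,0,0,0],[0,0,30,0,0,0,0],[0,0,30,0,0,0,0],[0,0,25,0,0,0,0],[0,0,20,0,0,0,0],[0,0,20,0,0,0,0],[0,0,17,0,0,0,0],[0,0,17,0,0,0,0],[0,0,0,0,0,0,0],[0,0,0,0,0,0,200],[0,0,0,0,0,0,200],[0,0,0,0,0,0,200],[0,0,0,0,0,0,200],[0,0,0,0,0,0,200],[0,0,0,0,0,0,200],[0,0,0,0,0,0,200]]]' --grip_force 20

```text
time_s: 8.58
eef_pos: [0.5044, 0.2386, 0.0902]
tcp_rot: [0.658, 0.753, 0.0, 0.0]
force: [-2.0, -0.9, 0.9]
gripper_width: 0.0472
finger_force: 1.2
```

>>> step_arm --increments '[[[0,0,0,0,0,0,200],[0,0,0,0,0,0,200],[0,0,-5,0,0,0,200],[0,0,-15,0,0,0,200],[0,0,-25,0,0,0,200],[0,0,-30,0,0,0,200],[0,0,-25,0,0,0,200],[0,0,-15,0,0,0,200],[0,0,-5,0,0,0,200],[0,0,0,0,0,0,200]]]'

```text
time_s: 9.42
eef_pos: [0.5048, 0.2387, 0.211]
tcp_rot: [0.658, 0.753, 0.001, 0.001]
force: [0.6, -0.4, -2.0]
gripper_width: 0.0461
finger_force: 20.0
```

```bash
python3 - <<'E'
from h import *
s=get_state();print(s["finger_force"],s["force"])
goto([.6474,-.2068,.19],3.016)
E
```

```text
19.999652802944183 [ 0.62887123 -0.356032   -2.004129  ]
at [0.5048 0.2387 0.211 ] t 9.42 shift now-axes [-460.6   81.7   21. ] turn [ 1.100e-01  6.000e-02 -7.512e+01] shift new-axes [-197.3 -424.1   21. ] w 0.0461
```

>>> step_arm --increments '[[[-8,1,0,0,0,0,200],[-18,3,0,0,0,0,200],[-28,5,0,0,0,0,200],[-30,5,0,0,0,0,200],[-30,5,0,0,0,0,200],[-30,5,0,0,0,0,200],[-30,6,0,0,0,0,200],[-30,6,0,0,0,0,200],[-30,6,0,0,0,0,200],[-30,6,0,0,0,0,200],[-30,6,0,0,0,0,200],[-30,6,0,0,0,0,200],[-30,5,0,0,0,0,200],[-30,5,0,0,0,0,200],[-28,5,0,0,0,0,200],[-24,4,0,0,0,0,200],[-16,2,0,0,0,0,200],[-8,1,0,0,0,0,200],[0,0,0,0,0,0,200]]]'

```text
time_s: 11.0
eef_pos: [0.6467, -0.2076, 0.2087]
tcp_rot: [0.659, 0.752, -0.0, -0.001]
force: [0.1, -0.2, -2.0]
gripper_width: 0.0458
finger_force: 20.0
```

>>> step_arm --increments '[[[0,0,0,0,0,-4,200],[0,0,0,0,0,-6,200],[0,0,0,0,0,-6,200],[0,0,0,0,0,-6,200],[0,0,0,0,0,-6,200],[0,0,0,0,0,-6,200],[0,0,0,0,0,-6,200],[0,0,0,0,0,-6,200],[0,0,0,0,0,-6,200],[0,0,0,0,0,-6,200],[0,0,0,0,0,-6,200],[0,0,0,0,0,-6,200],[0,0,0,0,0,-5,200],[0,0,0,0,0,0,200],[0,0,0,0,0,0,200]]]'

```text
time_s: 12.25
eef_pos: [0.6468, -0.2051, 0.2097]
tcp_rot: [0.065, 0.998, 0.0, -0.0]
force: [0.4, 0.1, -1.8]
gripper_width: 0.046
finger_force: 20.0
```

```bash
python3 - <<'E'
from w import *
look("w3",[("orange","dock",0),("orange","rack",.16),("green","dock",0),("pink","rack",0),("blue","dock",0)])
goto([.6474,-.2068,.045],3.016)
E
```

```text
orange rack 10518 [319. 193.] [ 0.6209 -0.2024 -0.1506] 0.82
blue dock 5541 [479. 166.] [ 0.6633 -0.0429 -0.2169] 0.718
at [ 0.6469 -0.2053  0.2098] t 12.3 shift now-axes [ -0.8  -1.4 164.8] turn [ 0.02 -0.03 -0.26] shift new-axes [ -0.7  -1.4 164.8] w 0.0456
```

View pics/w3.png

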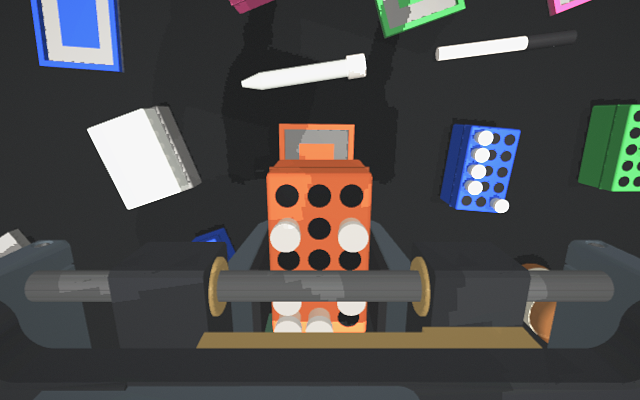

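The rack is held level over the orange dock. The dock's front edge shows at row 124, and its columns (279–355) are centred under the rack.

>>> step_arm --increments '[[[-1,-1,10,0,0,0,200],[0,0,20,0,0,0,200],[0,0,25,0,0,0,200],[0,0,25,0,0,0,200],[0,0,25,0,0,0,200],[0,0,25,0,0,0,200],[0,0,15,0,0,0,200],[0,0,10,0,0,0,200],[0,0,5,0,0,0,200],[0,0,3,0,0,0,200],[0,0,2,0,0,0,200],[0,0,1,0,0,0,200],[0,0,0,0,0,0,200]]]'

```text
time_s: 13.38
eef_pos: [0.6484, -0.2076, 0.0446]
tcp_rot: [0.064, 0.998, -0.0, 0.001]
force: [1.0, 0.3, -2.0]
gripper_width: 0.0462
finger_force: 20.0
```

>>> step_arm --increments '[[[0,0,1,0,0,0,200],[0,0,1,0,0,0,200],[0,0,0,0,0,0,200],[0,0,0,0,0,0,140],[0,0,0,0,0,0,100],[0,0,0,0,0,0,60],[0,0,0,0,0,0,0],[0,0,0,0,0,0,0],[0,0,0,0,0,0,0],[0,0,-10,0,0,0,0],[0,0,-25,0,0,0,0],[0,0,-35,0,0,0,0],[0,0,-35,0,0,0,0],[0,0,-35,0,0,0,0],[0,0,-35,0,0,0,0],[0,0,0,0,0,0,0]]]'

```text
time_s: 14.72
eef_pos: [0.6507, -0.2086, 0.2253]
tcp_rot: [0.064, 0.998, -0.002, 0.005]
force: [-0.2, -0.1, 0.5]
gripper_width: 0.091
finger_force: 0.0
```

```bash
python3 - <<'E'
from w import *
look("w4",[("orange","rack",.003),("blue","rack",0),("green","rack",0),("pink","rack",0),("blue","dock",0),("green","dock",0)])
look("t4",[("orange","rack",.003)],"top")
goto([.6474,-.044,.2],2.926)
E
```

```text
blue rack 4229 [92. 29.] [ 0.4849 -0.3933  1.4428] 0.741
blue rack 5119 [476. 158.] [ 0.6474 -0.0461 -0.2084] 0.979
green rack 4957 [610. 141.] [ 0.6446  0.0859 -0.0922] 0.724
blue dock 5119 [476. 158.] [ 0.6629 -0.0431 -0.1983] 0.708
at [ 0.6486 -0.2077  0.2192] t 14.82 shift now-axes [ 22.1 162.3  19. ] turn [-0.04  0.2   5.04] shift new-axes [ 36.2 159.7  19.2] w 0.0913
```

>>> step_arm --increments '[[[2,15,0,0,0,1,0],[3,30,0,0,0,1,0],[4,35,0,0,0,1,0],[5,35,0,0,0,1,0],[5,30,0,0,0,0.7,0],[3,14,0,0,0,0,0],[0,0,0,0,0,0,0],[0,0,30,0,0,0,0],[0,0,30,0,0,0,0],[0,0,20,0,0,0,0],[0,0,0,0,0,0,0]]]'

```text
time_s: 15.73
eef_pos: [0.6505, -0.0477, 0.1321]
tcp_rot: [0.105, 0.994, 0.0, -0.004]
force: [-0.8, 0.3, -0.4]
gripper_width: 0.0913
finger_force: 0.0
```

```bash
python3 - <<'E'
from h import *
goto([.6474,-.0461,.04],2.933)
E
```

```text
at [ 0.6505 -0.0477  0.1321] t 15.73 shift now-axes [ 2.7  1.  92.1] turn [-0.04 -0.44 -0.09] shift new-axes [ 3.4  1.  92.1] w 0.0913
```

>>> step_arm --increments '[[[3,1,25,0,0,0,0],[0,0,25,0,0,0,0],[0,0,20,0,0,0,0],[0,0,14,0,0,0,0],[0,0,8,0,0,0,0],[0,0,0,0,0,0,0],[0,0,0,0,0,0,200],[0,0,0,0,0,0,200],[0,0,0,0,0,0,200],[0,0,0,0,0,0,200],[0,0,0,0,0,0,200],[0,0,0,0,0,0,200],[0,0,0,0,0,0,200],[0,0,0,0,0,0,200],[0,0,0,0,0,0,200],[0,0,-10,0,0,0,200],[0,0,-25,0,0,0,200],[0,0,-35,0,0,0,200],[0,0,-30,0,0,0,200],[0,0,-10,0,0,0,200]]]'

```text
time_s: 17.4
eef_pos: [0.6523, -0.0456, 0.1599]
tcp_rot: [0.105, 0.995, -0.0, 0.003]
force: [1.1, -0.1, -1.5]
gripper_width: 0.0458
finger_force: 20.0
```

```bash
python3 - <<'E'
from w import *
print(get_state()["finger_force"])
look("t5",[("orange","rack",.003),("orange","dock",0),("blue","dock",0)],"top")
goto([.4484,-.4087,.15],2.948)
E
```

```text
19.999752044677734
orange dock 927 [389. 145.] [ 0.6395 -0.2058 -0.1253] 0.944
blue dock 421 [467. 220.] [ 0.4484 -0.4088 -0.1937] 0.961
at [ 0.6525 -0.0456  0.1599] t 17.45 shift now-axes [ 124.1 -397.6    8.9] turn [ 0.02  0.36 -0.92] shift new-axes [ 130.4 -395.6    9.9] w 0.0459
```

>>> step_arm --increments '[[[3,-8,0,0,0,0,200],[5,-16,0,0,0,0,200],[8,-26,0,0,0,0,200],[10,-32,0,0,0,0,200],[10,-32,0,0,0,0,200],[10,-32,0,0,0,0,200],[10,-32,0,0,0,-0.4,200],[10,-32,0,0,0,-0.5,200],[10,-32,0,0,0,0,200],[10,-32,0,0,0,0,200],[10,-32,0,0,0,0,200],[9,-30,0,0,0,0,200],[8,-26,0,0,0,0,200],[6,-20,0,0,0,0,200],[4,-12,0,0,0,0,200],[1,-4,0,0,0,0,200],[0,0,0,0,0,0,200],[0,0,0,0,0,0,200],[0,0,0,0,0,0,200]]]'

```text
time_s: 19.03
eef_pos: [0.4497, -0.4093, 0.1546]
tcp_rot: [0.096, 0.995, 0.0, -0.0]
force: [0.1, 0.4, -3.3]
gripper_width: 0.0456
finger_force: 20.0
```

```bash
python3 - <<'E'
from w import *
goto([.4484,-.4087,.0435],2.948)
look("w5",[("blue","rack",.11)]);look("t6",[("orange","rack",.003),("orange","dock",0)],"top")
E
```

```text
at [ 0.4497 -0.4093  0.1546] t 19.03 shift now-axes [  1.3   0.3 111.1] turn [ 0.04 -0.03  0.04] shift new-axes [  1.4   0.3 111.1] w 0.0456
blue rack 8443 [323. 201.] [ 0.4293 -0.4055 -0.193 ] 0.778
orange dock 920 [389. 145.] [ 0.6395 -0.2058 -0.1259] 0.943
```

View pics/w5.png

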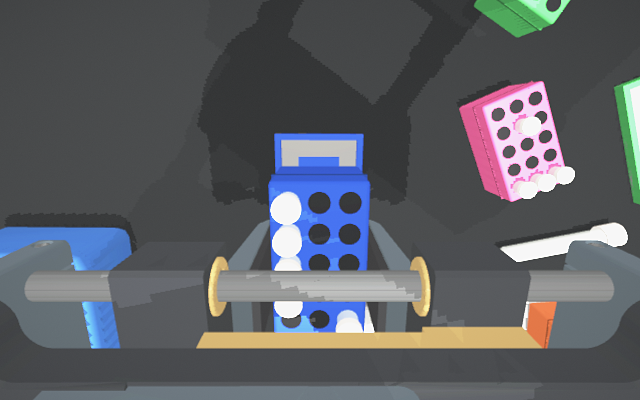

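The blue rack is centred across the dock (columns 274–363). The pink rack shows at (520,140). I'll check the offset along the dock's length.

```bash
python3 - <<'E'
from h import *
c=calibration("wrist");t=2.948;u=np.array([np.cos(t),np.sin(t)])
e=get_state()["eef_pos"]
p=unproj(c,(319,178),e[2]-.04+.045)[:2];print("rack front ahead of TCP",(p-e[:2])@u)
p=unproj(c,(319,134),.009)[:2];print("dock centre by front edge",p-.055*u)
E
```

```text
rack front ahead of TCP 0.044628627397010595
dock centre by front edge [ 0.45083577 -0.40952509]
```

>>> step_arm --increments '[[[1,0,15,0,0,0,200],[0,0,20,0,0,0,200],[0,0,25,0,0,0,200],[0,0,20,0,0,0,200],[0,0,12,0,0,0,200],[0,0,0,0,0,0,200]]]'

```text
time_s: 19.63
eef_pos: [0.4478, -0.4088, 0.0607]
tcp_rot: [0.096, 0.995, 0.001, -0.001]
force: [-0.9, -0.1, -2.1]
gripper_width: 0.0459
finger_force: 20.0
```

>>> step_arm --increments '[[[-3,0,4,0,0,0,200],[-3,0,4,0,0,0,200],[0,0,3,0,0,0,200],[0,0,3,0,0,0,200],[0,0,2,0,0,0,200],[0,0,1.5,0,0,0,200],[0,0,0,0,0,0,200],[0,0,0,0,0,0,140],[0,0,0,0,0,0,100],[0,0,0,0,0,0,60],[0,0,0,0,0,0,0],[0,0,0,0,0,0,0],[0,0,0,0,0,0,0],[0,0,-10,0,0,0,0],[0,0,-25,0,0,0,0],[0,0,-35,0,0,0,0],[0,0,-35,0,0,0,0],[0,0,-35,0,0,0,0],[0,0,-30,0,0,0,0],[0,0,0,0,0,0,0]]]'

```text
time_s: 21.3
eef_pos: [0.456, -0.4133, 0.2224]
tcp_rot: [0.097, 0.995, -0.003, 0.003]
force: [0.1, 0.4, -0.1]
gripper_width: 0.0912
finger_force: 0.0
```

```bash
python3 - <<'E'
from w import *
look("w6",[("pink","rack",.0),("green","dock",0)])
look("t7",[],"top")
goto([.4307,-.2453,.2],2.948)
E
```

```text
pink rack 5563 [481. 126.] [ 0.4315 -0.2461  0.2204] 0.975
green dock 6099 [606. 121.] [ 0.4554 -0.1066  0.1987] 0.767
at [ 0.4546 -0.4118  0.2172] t 21.4 shift now-axes [ 55.6 158.8  16.8] turn [-0.1   0.14 -0.02] shift new-axes [ 55.5 158.8  17.2] w 0.0914
```

>>> step_arm --increments '[[[5,14,0,0,0,0,0],[11,32,0,0,0,0,0],[12,36,0,0,0,0,0],[12,36,0,0,0,0,0],[10,28,0,0,0,0,0],[4,12,0,0,0,0,0],[0,0,10,0,0,-6,0],[0,0,15,0,0,-6,0],[0,0,20,0,0,-6,0],[0,0,20,0,0,-5.7,0],[0,0,15,0,0,0,0],[0,0,0,0,0,0,0],[0,0,0,0,0,0,0]]]'

```text
time_s: 22.48
eef_pos: [0.4312, -0.2457, 0.1347]
tcp_rot: [-0.109, 0.994, 0.001, -0.001]
force: [0.3, -0.3, 0.3]
gripper_width: 0.0914
finger_force: 0.0
```

```bash
python3 - <<'E'
from h import *
goto([.4315,-.2461,.04],3.362)
E
```

```text
at [ 0.4312 -0.2457  0.1347] t 22.48 shift now-axes [-0.4 -0.6 94.7] turn [ 0.12 -0.1  -0.1 ] shift new-axes [-0.3 -0.4 94.7] w 0.0914
```

>>> step_arm --increments '[[[0,0,25,0,0,0,0],[0,0,25,0,0,0,0],[0,0,20,0,0,0,0],[0,0,15,0,0,0,0],[0,0,9,0,0,0,0],[0,0,0,0,0,0,0],[0,0,0,0,0,0,200],[0,0,0,0,0,0,200],[0,0,0,0,0,0,200],[0,0,0,0,0,0,200],[0,0,0,0,0,0,200],[0,0,0,0,0,0,200],[0,0,0,0,0,0,200],[0,0,0,0,0,0,200],[0,0,0,0,0,0,200],[0,0,-10,0,0,0,200],[0,0,-25,0,0,0,200],[0,0,-35,0,0,0,200],[0,0,-30,0,0,0,200],[0,0,-10,0,0,0,200]]]'

```text
time_s: 24.15
eef_pos: [0.4328, -0.2467, 0.1557]
tcp_rot: [-0.11, 0.994, -0.002, 0.002]
force: [2.1, -0.7, -1.6]
gripper_width: 0.0459
finger_force: 20.0
```

```bash
python3 - <<'E'
from w import *
print(get_state()["finger_force"])
look("t8",[("pink","dock",0)],"top")
goto([.4513,.0607,.15],3.3675)
E
```

```text
19.9998539686203
pink dock 324 [283. 214.] [0.4513 0.0607 0.2259] 0.938
at [ 0.4331 -0.2469  0.1558] t 24.2 shift now-axes [-84.8 296.2   4.9] turn [-0.24  0.21 -0.35] shift new-axes [-86.7 295.7   5.8] w 0.0459
```

>>> step_arm --increments '[[[-2,8,0,0,0,0,200],[-5,18,0,0,0,0,200],[-8,28,0,0,0,0,200],[-8.5,30,0,0,0,0,200],[-8.5,30,0,0,0,-0.3,200],[-8.5,30,0,0,0,0,200],[-8.5,30,0,0,0,0,200],[-8.5,30,0,0,0,0,200],[-8.5,30,0,0,0,0,200],[-8,28,0,0,0,0,200],[-5,18,0,0,0,0,200],[-3,10,0,0,0,0,200],[-2,6,0,0,0,0,200],[0,0,0,0,0,0,200],[0,0,0,0,0,0,200],[0,0,0,0,0,0,200]]]'

```text
time_s: 25.53
eef_pos: [0.4481, 0.0604, 0.1512]
tcp_rot: [-0.112, 0.994, -0.0, -0.0]
force: [0.5, -0.4, -1.7]
gripper_width: 0.046
finger_force: 20.0
```

```bash
cat >> w.py <<'E'
def edges(col,im,c,t):
    "centre line u: rack front edge and dock front edge rows in wrist image"
    m=mask(im,col,90,60);st=get_state();e=st["eef_pos"];u=np.array([np.cos(t),np.sin(t)]);n=np.array([u[1],-u[0]])
    # dock rim front strip: topmost rows
    a,ce,k=max(blobs(m,600,5),key=lambda b:b[0]);ys=np.argwhere(k)
    r0=ys[:,0].min();r=[(int(y),int(ys[ys[:,0]==y,1].min()),int(ys[ys[:,0]==y,1].max())) for y in range(r0,r0+90,6) if (ys[:,0]==y).any()]
    print(r)
E
python3 - <<'E'
from w import *
goto([.4513,.0607,.0435],3.3675)
im=snapshot("wrist");c=calibration("wrist");cv2.imwrite("pics/w7.png",im[:,:,::-1]);edges("pink",im,c,3.3675)
E
```

```text
at [0.4481 0.0604 0.1512] t 25.53 shift now-axes [ -3.2  -0.4 107.7] turn [-0.   -0.03 -0.1 ] shift new-axes [ -3.2  -0.5 107.7] w 0.046
[(137, 329, 360), (143, 271, 361), (149, 272, 361), (155, 272, 361), (161, 272, 361), (167, 273, 360), (173, 273, 360), (179, 273, 363), (185, 270, 368), (191, 267, 371), (197, 267, 371), (203, 267, 370), (209, 268, 370), (215, 268, 370), (221, 268, 369)]
```

View pics/w7.png

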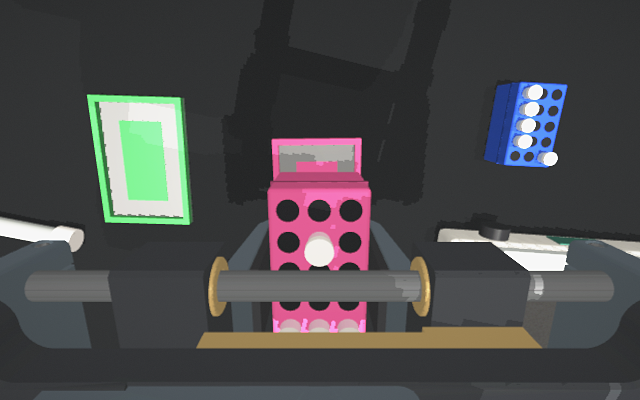

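The pink rack is centred over its dock (columns 272–361). The whole green dock is visible at (140,160).

```bash
python3 - <<'E'
from w import *
c=calibration("wrist");t=3.3675;u=np.array([np.cos(t),np.sin(t)]);e=get_state()["eef_pos"]
p=unproj(c,(319,188),e[2]+.005)[:2];print("rack front ahead",(p-e[:2])@u)
p=unproj(c,(317,138),.009)[:2];d=p-.055*u;print("dock c",d,"ahead of TCP",(d-e[:2])@u,(d-e[:2])@[u[1],-u[0]])
im=cv2.imread("pics/w7.png")[:,:,::-1].copy()
for a,ce,m in blobs(mask(im,"green"),600,25): print(ce,fit(c,m,.11,.076,0,.009))
E
```

```text
rack front ahead 0.04045210321645933
dock c [0.45246382 0.05934791] ahead of TCP -0.003928408272128886 -0.0019823471849331298
[140.66282368 161.31878488] (array([ 0.45271909, -0.09759169,  0.19369699]), np.float64(0.9870686300290326))
```

>>> step_arm --increments '[[[-4,-1,10,0,0,0,200],[0,0,20,0,0,0,200],[0,0,25,0,0,0,200],[0,0,20,0,0,0,200],[0,0,12,0,0,0,200],[0,0,8,0,0,0,200],[0,0,5,0,0,0,200],[0,0,4,0,0,0,200],[0,0,2,0,0,0,200],[0,0,2,0,0,0,200],[0,0,0.5,0,0,0,200],[0,0,0,0,0,0,200]]]'

```text
time_s: 26.58
eef_pos: [0.4528, 0.0611, 0.0438]
tcp_rot: [-0.112, 0.994, -0.0, 0.001]
force: [-1.6, -2.0, 10.3]
gripper_width: 0.0459
finger_force: 20.0
```

>>> step_arm --increments '[[[0,0,0,0,0,0,200],[0,0,0,0,0,0,140],[0,0,0,0,0,0,100],[0,0,0,0,0,0,60],[0,0,0,0,0,0,0],[0,0,0,0,0,0,0],[0,0,0,0,0,0,0],[0,0,-10,0,0,0,0],[0,0,-25,0,0,0,0],[0,0,-35,0,0,0,0],[0,0,-35,0,0,0,0],[0,0,-35,0,0,0,0],[0,0,-30,0,0,0,0],[0,0,0,0,0,0,0],[0,0,0,0,0,0,0]]]'

```text
time_s: 27.83
eef_pos: [0.4531, 0.0612, 0.2143]
tcp_rot: [-0.112, 0.994, -0.0, 0.002]
force: [-0.5, -0.9, -0.1]
gripper_width: 0.0912
finger_force: 0.0
```

```bash
python3 - <<'E'
from w import *
goto([.6478+.09,.1035,.22],3.12)
E
```

```text
at [0.4531 0.0612 0.2143] t 27.83 shift now-axes [-286.9  -22.3   -4.7] turn [-0.02  0.2  14.13] shift new-axes [-283.7   48.4   -5.7] w 0.0912
```

>>> step_arm --increments '[[[-10,0,0,0,0,0,0],[-25,-1,0,0,0,0,0],[-35,-2,0,0,0,0,0],[-35,-2,0,0,0,0,0],[-35,-2,0,0,0,0,0],[-35,-2,0,0,0,0,0],[-33,-2,0,0,0,0,0],[-22,-1,0,0,0,0,0],[-10,0,0,0,0,0,0],[0,0,0,0,0,5,0],[0,0,0,0,0,5,0],[0,0,0,0,0,4,0],[0,0,0,0,0,0,0],[0,0,0,0,0,0,0],[0,0,0,0,0,0,0]]]'

```text
time_s: 29.08
eef_pos: [0.6889, 0.1031, 0.2118]
tcp_rot: [0.008, 1.0, -0.0, -0.001]
force: [-0.2, 0.2, -0.8]
gripper_width: 0.0909
finger_force: 0.0
```

```bash
python3 - <<'E'
from w import *
look("w8",[("green","rack",.0),("green","dock",0),("pink","rack",.003)])
goto([.6478,.1035,.04],3.087)
E
```

```text
green rack 4279 [314. 144.] [ 0.6468  0.0994 -0.1269] 0.982
at [0.6889 0.103  0.2121] t 29.13 shift now-axes [ 41.   -0.2 172.1] turn [-0.   -0.06  2.13] shift new-axes [ 41.1  -1.8 172.1] w 0.0914
```

View pics/w8.png

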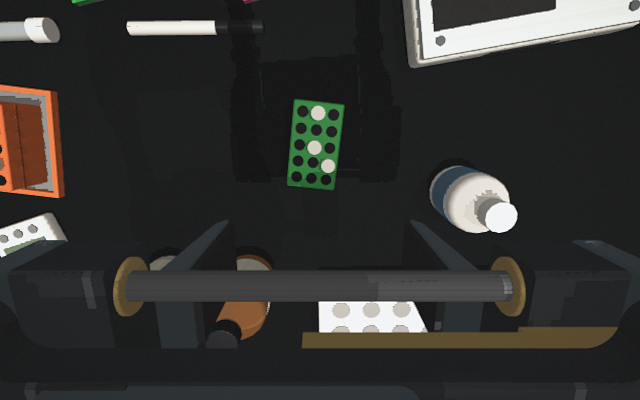

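The green rack is at (315,145). The bottle to its right has its base near (445,190) and its cap at (500,217), so I'll check its clearance from the gripper body.

```bash
python3 - <<'E'
from w import *
c=calibration("wrist");ct=calibration("top")
p=tri([ct,c],[(206.5,111.5),(500,217)]);print("cap",p,proj(ct,p),proj(c,p))
for uv in[(431,195),(440,170)]:print(unproj(c,uv,.0),unproj(c,uv,.04))
e=get_state()["eef_pos"];g=np.array([.6468,.0994]);t=3.0147;u=np.array([np.cos(t),np.sin(t)]);n=np.array([u[1],-u[0]])
for off in(.0,.012):
    q=p[:2]-(g+off*u);print(off,"cap in tool axes",q@u,q@n)
goto([*(g+.012*u),.045],t)
E
```

```text
cap [0.69874217 0.24561357 0.10616288] [[206.82935134 110.04385663]] [[500.09120427 216.5184968 ]]
[0.7068015  0.22619728 0.        ] [0.69681406 0.21251563 0.04      ]
[0.67913441 0.23400128 0.        ] [0.67223814 0.21944771 0.04      ]
0.0 cap in tool axes -0.03302087478953714 0.15161141267759978
0.012 cap in tool axes -0.0450208747895371 0.15161141267759976
at [0.6889 0.103  0.2121] t 29.13 shift now-axes [ 53.8  -3.  167.1] turn [-0.01 -0.06  6.28] shift new-axes [ 53.3  -8.9 167.1] w 0.0914
```

>>> step_arm --increments '[[[0,0,0,0,0,3.3,0],[0,0,0,0,0,3,0],[10,-2,0,0,0,0,0],[15,-4,0,0,0,0,0],[12,-3,0,0,0,0,0],[4,0,10,0,0,0,0],[0,0,25,0,0,0,0],[0,0,25,0,0,0,0],[0,0,15,0,0,0,0],[0,0,0,0,0,0,0],[0,0,0,0,0,0,0]]]'

```text
time_s: 30.05
eef_pos: [0.6469, 0.0994, 0.1376]
tcp_rot: [0.064, 0.998, -0.0, -0.001]
force: [0.8, 0.4, 0.3]
gripper_width: 0.091
finger_force: 0.0
```

```bash
python3 - <<'E'
from w import *
goto([.6468,.0994,.040],3.0147)
E
```

```text
at [0.6469 0.0994 0.1376] t 30.05 shift now-axes [ 0.   0.  97.6] turn [-0.01 -0.07 -0.09] shift new-axes [ 0.1  0.  97.6] w 0.091
```

>>> step_arm --increments '[[[0,0,25,0,0,0,0],[0,0,25,0,0,0,0],[0,0,22,0,0,0,0],[0,0,16,0,0,0,0],[0,0,9,0,0,0,0],[0,0,0,0,0,0,0],[0,0,0,0,0,0,200],[0,0,0,0,0,0,200],[0,0,0,0,0,0,200],[0,0,0,0,0,0,200],[0,0,0,0,0,0,200],[0,0,0,0,0,0,200],[0,0,0,0,0,0,200],[0,0,0,0,0,0,200],[0,0,0,0,0,0,200],[0,0,-10,0,0,0,200],[0,0,-25,0,0,0,200],[0,0,-35,0,0,0,200],[0,0,-30,0,0,0,200],[0,0,-10,0,0,0,200]]]'

```text
time_s: 31.72
eef_pos: [0.6489, 0.0995, 0.156]
tcp_rot: [0.065, 0.998, 0.0, 0.003]
force: [0.3, 1.0, -1.1]
gripper_width: 0.0461
finger_force: 20.0
```

```bash
python3 - <<'E'
from w import *
print(get_state()["finger_force"])
goto([.4527,-.0976,.15],3.3353)
E
```

```text
19.992708563804626
at [0.6489 0.0995 0.156 ] t 31.72 shift now-axes [ 169.2 -220.8    4.8] turn [ 1.000e-02  3.200e-01 -1.851e+01] shift new-axes [ 230.5 -155.7    6. ] w 0.0461
```

>>> step_arm --increments '[[[5,-7,0,0,0,0,200],[12,-15,0,0,0,0,200],[18,-24,0,0,0,0,200],[20,-27,0,0,0,0,200],[21,-27,0,0,0,0,200],[21,-27,0,0,0,0,200],[21,-27,0,0,0,0,200],[20,-27,0,0,0,0,200],[15,-20,0,0,0,0,200],[10,-12,0,0,0,-3,200],[5,-6,0,0,0,-4,200],[0,0,0,0,0,-5,200],[0,0,0,0,0,-4,200],[0,0,0,0,0,-2.5,200],[0,0,0,0,0,0,200],[0,0,0,0,0,0,200],[0,0,0,0,0,0,200]]]'

```text
time_s: 33.13
eef_pos: [0.4519, -0.0963, 0.1503]
tcp_rot: [-0.096, 0.995, 0.0, -0.001]
force: [-0.3, 1.1, -2.2]
gripper_width: 0.0461
finger_force: 20.0
```

```bash
python3 - <<'E'
from w import *
goto([.4527,-.0976,.0435],3.3353)
im=snapshot("wrist");c=calibration("wrist");cv2.imwrite("pics/w9.png",im[:,:,::-1]);edges("green",im,c,3.33)
t=3.3353;u=np.array([np.cos(t),np.sin(t)]);e=get_state()["eef_pos"]
for r in range(174,196,4):print(r,(unproj(c,(319,r),e[2]+.005)[:2]-e[:2])@u)
for r in range(126,150,6):
  p=unproj(c,(317,r),.009)[:2]-.055*u-e[:2];print(r,"dock centre ahead",p@u)
E
```

```text
at [ 0.4519 -0.0963  0.1503] t 33.13 shift now-axes [ -0.7  -1.5 106.8] turn [ 0.04 -0.07 -0.11] shift new-axes [ -0.5  -1.4 106.8] w 0.0461
[(134, 273, 363), (140, 273, 363), (146, 273, 363), (152, 273, 363), (158, 274, 362), (164, 274, 362), (170, 274, 362), (176, 274, 362), (182, 270, 368), (188, 268, 370), (194, 267, 371), (200, 267, 371), (206, 268, 370), (212, 268, 370), (218, 268, 370)]
174 0.0464975133961964
178 0.04476493859136134
182 0.04302146080201429
186 0.04126697678560994
190 0.039501381991976475
194 0.037724570542547305
126 dock centre ahead 0.006056745913557576
132 dock centre ahead 0.0011265530504587819
138 dock centre ahead -0.0038486206004295473
144 dock centre ahead -0.008869393435785756
```

View pics/w9.png

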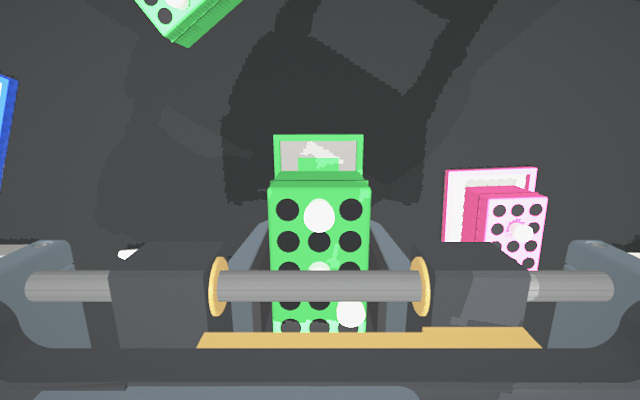

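The green rack is well centred (columns 273–363 against 268–370). I'll set it down.

>>> step_arm --increments '[[[-2,-1,10,0,0,0,200],[0,0,20,0,0,0,200],[0,0,25,0,0,0,200],[0,0,20,0,0,0,200],[0,0,12,0,0,0,200],[0,0,8,0,0,0,200],[0,0,4,0,0,0,200],[0,0,3,0,0,0,200],[0,0,2,0,0,0,200],[0,0,1.5,0,0,0,200],[0,0,1,0,0,0,200],[0,0,0,0,0,0,200]]]'

```text
time_s: 34.18
eef_pos: [0.455, -0.0971, 0.0447]
tcp_rot: [-0.097, 0.995, -0.0, 0.0]
force: [-0.5, -0.4, -2.1]
gripper_width: 0.0458
finger_force: 20.0
```

>>> step_arm --increments '[[[0,0,0.5,0,0,0,200],[0,0,0,0,0,0,200],[0,0,0,0,0,0,140],[0,0,0,0,0,0,100],[0,0,0,0,0,0,60],[0,0,0,0,0,0,0],[0,0,0,0,0,0,0],[0,0,0,0,0,0,0],[0,0,-10,0,0,0,0],[0,0,-25,0,0,0,0],[0,0,-35,0,0,0,0],[0,0,-35,0,0,0,0],[0,0,-35,0,0,0,0],[0,0,-35,0,0,0,0],[0,0,-35,0,0,0,0],[0,0,-30,0,0,0,0],[0,0,0,0,0,0,0],[0,0,0,0,0,0,0]]]'

```text
time_s: 35.68
eef_pos: [0.4553, -0.0972, 0.2853]
tcp_rot: [-0.097, 0.995, -0.001, 0.002]
force: [0.1, 0.0, -0.3]
gripper_width: 0.0913
finger_force: 0.0
```

>>> step_arm --increments '[[[15,-16,0,0,0,0,0],[25,-27,0,0,0,0,0],[25,-28,0,0,0,0,0],[25,-28,0,0,0,0,0],[25,-28,0,0,0,0,0],[25,-28,0,0,0,0,0],[25,-28,0,0,0,0,0],[25,-28,0,0,0,0,0],[25,-28,0,0,0,0,0],[25,-28,0,0,0,0,0],[25,-28,0,0,0,0,0],[25,-28,0,0,0,0,0],[25,-28,0,0,0,0,0],[15,-16,0,0,0,0,0],[8,-8,0,0,0,0,0],[0,0,0,0,0,0,0]]]'

```text
time_s: 37.02
eef_pos: [0.1954, -0.5305, 0.2822]
tcp_rot: [-0.094, 0.996, 0.001, -0.001]
force: [-0.2, 1.2, -0.6]
gripper_width: 0.0912
finger_force: 0.0
```

```bash
python3 - <<'E'
from w import *
a=snapshot("top");b=snapshot("side");c=calibration("top")
print(get_state()["eef_pos"])
D=dict(orange=(.6395,-.2058),blue=(.4496,-.409),green=(.4527,-.0976),pink=(.452,.06))
h=cv2.cvtColor(a,cv2.COLOR_RGB2HSV)
cv2.imwrite("pics/t9.png",np.vstack([cv2.resize(a[100:270,130:500],(652,300)),cv2.resize(b[160:300,180:484],(652,300))])[:,:,::-1])
E
```

```text
[ 0.19683252 -0.52854856  0.28287415]
```

View pics/t9.png

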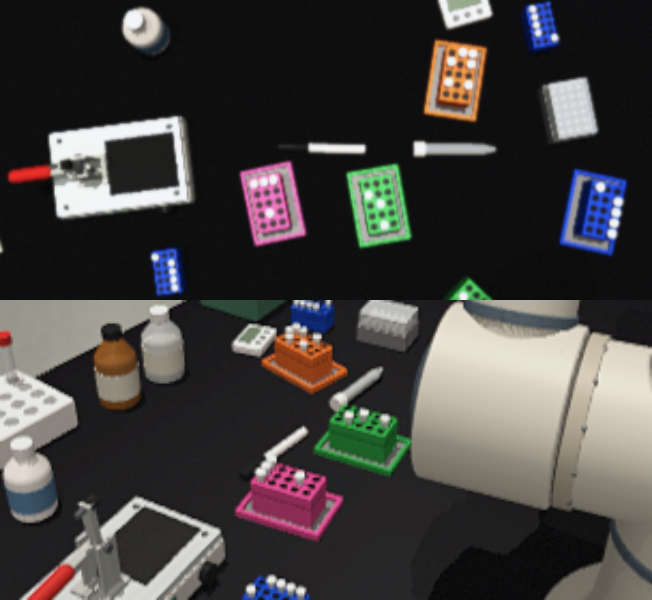

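All four racks are in their docks and the clamp is open. I'll overlay the expected rack-top outlines to check the centring.

```bash
python3 - <<'E'
from w import *
a=snapshot("top");c=calibration("top")
D=dict(orange=(.6395,-.2058,-.126),blue=(.4484,-.4087,-.1934),green=(.4504,-.0957,.2),pink=(.4513,.0607,.226))
out=[]
for k,p in D.items():
    u0,v0=proj(c,[p[0],p[1],.048])[0].astype(int)-25
    t=cv2.resize(a[v0:v0+50,u0:u0+50],(300,300),interpolation=cv2.INTER_CUBIC)
    for L,W,z,col in((.08,.046,.048,(255,255,0)),(.11,.076,.009,(255,255,255))):
        q=proj(c,box(L,W,z,z,p))[[0,2,6,4]]
        cv2.polylines(t,[((q-[u0,v0]+.5)*6).astype(np.int32)],True,col,1)
    out.append(t)
cv2.imwrite("pics/o.png",np.vstack([np.hstack(out[:2]),np.hstack(out[2:])])[:,:,::-1])
E
```

```text
(no output)
```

View pics/o.png

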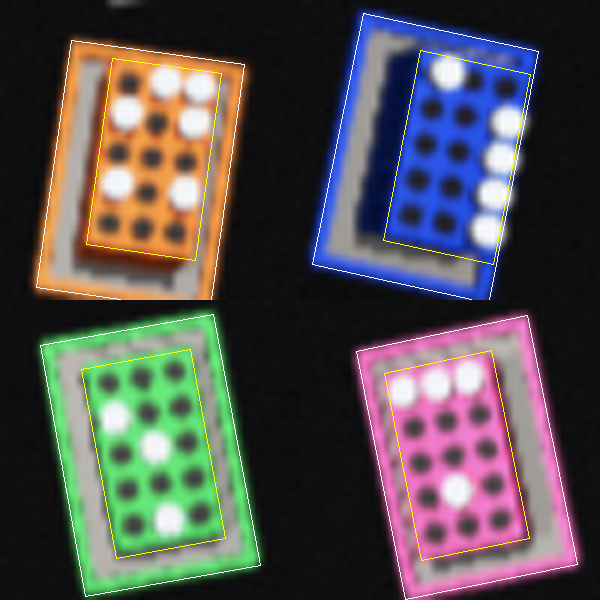

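The rack tops match the expected outlines to within a few mm, so every rack is centred in its dock.

```bash
python3 -c "
from cell import *
print(hand_in())"
```

```text
the job is handed in; nothing more can be done
None
```

The clamp is open and all four racks stand in the docks of their own colour, centred to within a few mm in the last camera check; the job is handed in, but no verdict came back.

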